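# Snap the lock-out hook onto the isolator's eye

### The job

Lock out the grey isolator box: take the red lock-out snap hook by its grip and push it onto the steel eye of the box until its sprung gate has snapped shut behind the standing bar, never forcing it (more than 16 N is too much). Then pull it back towards the robot until the eye is at the end of its play and clearly resists (about 5 N), to prove that the gate holds, and leave the hook clipped on, lying flat on the bench with nothing touching it. Do not shift the solder spool, the tape measure or the black terminal block.

Things in the scene. Friction and masses are not known exactly. Their poses are not given: they have to be found in the camera images.
- clip_grip (a point): centre, 19 mm above the underside, of the red grip of the loose lock-out snap hook (0.16 kg +-30 %), lying flat on the bench. Grip: 64 mm along x, 22 mm across y (grasp it so), 38 mm high. +x points to the hook's mouth, +z up. A yellow tag (44 mm wide, 8 mm high) sticks out behind to x = -71 mm; two steel legs (13 to 27 mm above the underside) stick out in front to x = 73 mm.
- clip_mouth (a point): middle of the mouth between the legs' noses, on the line of the shut gate; 64 mm ahead of and 2 mm left (+y) of clip_grip, same axes. The mouth is 14 mm wide, its noses rounded. The throat behind runs back to a wall 28 mm behind this point. A bar caught behind the shut gate stands 7 to 24 mm behind this point (-x); one in front of it, 6 mm or more ahead.
- gate (a joint): angle of the hook's brass gate (5 mm thick), hinged on an upright pin at the left (+y) nose, spring-shut: 0 = shut, to 1.4 rad = swung back into the throat; opens only inwards. The bar needs 4 to 9 N to push it in, and it flicks shut once the bar is about 19 mm behind clip_mouth.
- eye_bar (a point): on the axis of the eye's upright bar (8 mm thick, free from 11 to 52 mm above the bench), 20 mm above the bench. From its ends two level rods, 8 mm thick (lower one 3 to 11 mm above the bench, so a hook lying flat just passes over it; upper one up to 60 mm), run to the box along +x. Push along +x, tug along -x; +z up.
- isolator: grey box fixed to the bench, 80 (x) x 90 x 70 mm high, red switch on top to 81 mm; origin under its centre. The eye stands 46 to 88 mm out of its -x face. It slides along x with 30 mm of loose play (1 N); where the play begins and ends varies and is not given. Past either end a rubber buffer (3000 N/m) gives 8 mm, then a dead stop. The gate opens only past the inner end.
- clip: the whole lock-out snap hook; origin at the centre of the underside of its red grip, axes as clip_grip. It lies flat when its z axis is upright and its origin is at bench height (z = 0).
- solder_spool: bystander: spool of solder, 58 mm across, 37 mm high; origin under its centre. Not to be moved.
- tape_measure: bystander: yellow tape measure, 31 x 72 x 64 mm high; origin under its centre. Not to be moved.
- clip_block_0: bystander: black terminal block with a steel stud, 36 x 40 x 31 mm high; origin under its centre. Not to be moved.
There are look-alikes about, which are no part of the job. Of the things that look like the clip, the larger one is meant.

How it is judged:
On the way, in this order (a step that is already met when the one before it is completed fails the run):
1. the gate has snapped shut with the eye's bar in the throat behind it (value of joint gate below 0.12 rad and x of eye_bar in the frame of clip_grip between 0.036 and 0.06 m and y of eye_bar in the frame of clip_grip between -0.01 and 0.011 m), for 0.1 s.
2. the hook is tugged back: the shut gate pulls the bar with more than 4 N (value of joint gate below 0.12 rad and contact force between clip and isolator above 4 N and x of eye_bar in the frame of clip_grip between 0.053 and 0.061 m), for 0.1 s.
At the end, for the whole second after the job is handed in: The gate is shut (under 0.12 rad) with the eye's bar in the hook's throat behind it (bar at x 36 to 60 mm, y -10 to +11 mm in the grip's frame), and the hook lies flat on the bench (tilt under 0.12 rad, underside less than 8 mm up), at rest and released (all of step 1 and angle between clip's own z axis and vertical below 0.12 rad and height (world z) of clip below 0.008 m and linear speed of clip below 0.02 m/s); the robot touches nothing.
It fails at once if hook and isolator press on each other with more than 16 N (contact force between clip and isolator above 16 N).
It fails at once if solder spool shifted by more than 15 mm (distance of solder_spool from where it was at the start of the episode above 0.015 m).
It fails at once if tape measure shifted by more than 15 mm (distance of tape_measure from where it was at the start of the episode above 0.015 m).
It fails at once if black terminal block shifted by more than 15 mm (distance of clip_block_0 from where it was at the start of the episode above 0.015 m).
It also fails if it takes over 54 s, if anything falls off the work surface, if the arm or the gripper's body presses on something with over 40 N, if the wrist force passes 120 N, or if a joint passes its speed limit or range.

### The arm

A 6-joint arm with a two-finger parallel gripper is mounted at the origin on a cart in front of the work surface, level with it; the furniture and walls round the work are solid. World frame = base frame: x ahead of the robot, y to its left, z up, the work surface at z = 0. Lengths are in m, angles in rad, forces in N, time in s.
With the tool pointing down it reaches from about 0.35 to 0.725 m from the base axis. Payload 6 kg.
Tool frame: the origin (TCP) lies at the very end of the fingers, on their centre line; the grasp point (between the pads) lies 19 mm behind it; z points along the fingers, y is the line along which they close (so a half turn about z gives the same grasp; the last joint's range is limited). The gripper opens to 85 mm and grips with 20 to 120 N. Pads are 22 mm wide; open, the fingers measure 114 mm over their backs; the gripper's body (76 mm by 85 mm) begins 54 mm behind the grasp point. The pads swing forward as they close: fully open they stand 13 mm farther back than shut.
Start: joints at [-0.935, 0.04, 0.085, 0, -1.615, -0.334], TCP at [0.178, -0.573, 0.231] pointing down, gripper open.
Joint ranges: [-2.56, 2.56], [-1.29, 2.01], [-1.08, 1.49], [-3.29, 1.98], [-2.81, -0.18], [-2.99, 2.99]. Speed limits (rad/s): [2.57, 2.57, 3.01, 3.14, 3.14, 3.14].

### API

Orientations are given as [roll, pitch, yaw] about the fixed x, y, z axes, in that order (R = Rz(yaw) Ry(pitch) Rx(roll)).
In Python, from station import read_state, read_camera, finish_job gives the robot as it stands.
- The arm moves only by the shell command python3 -m jog 'ROWS' [OPENING] [FORCE]. ROWS is JSON, a list of rows, each an object with "slide": the shift along the tool's x, y, z as a fraction of full scale, a list of three; "turn": the turn, a rotation vector about the tool's x, y, z as a fraction of full scale, a list of three. In form: [{"slide": [tx, ty, tz], "turn": [ax, ay, az]}, ...]. A call has exactly 8 rows; each row is the pose to reach, as a shift and turn from the pose commanded when the call began, along the tool's axes at that moment, turning the shorter way round; what a row does not reach only later rows make up. Full scale, the value 1, is 0.8 m for a shift and pi rad for a turn. A row lasts 1/12 s, in which the tool goes at most 41.7 mm and 7.16 degrees, less where a joint would pass 70% of its speed; a pose out of reach is approached as far as the arm can. A call with a number of a shift or a turn outside -1 to 1 is refused whole. A call with a gripper value outside its range is refused whole. OPENING is the closure, from 0 (fully open) to 1 (shut), set as the call begins (- or left out, the last holds). The fingers move at their own pace and stop on an object; FORCE is the grip in N (left out, the last holds). Time passes only in rows, so rows that repeat a pose let the fingers close, or fill a call up. It gives the time, the measured TCP pose, the force, the opening and the grip force at its end, in the units of the state.
- read_state(): the state, without advancing time (a new reading comes with each control period).
- read_camera(name): name is "side" or "top" or "wrist"; returns a dict with "img" (420x560x3 uint8, blue, green, red), "K" (3x3 intrinsics, pixels), "world_from_camera" (4x4, takes a point from camera to world coordinates); the wrist camera has in their place "hand_eye" (4x4, takes a point from camera to tool coordinates, whose origin is the TCP and whose axes are the flange's). Camera axes: x right, y down, z forward; pixel columns grow to the right and rows downward; lengths in m; the calibration is good to about 2 mm. A picture is of the moment at which its call begins: read the wrist's pose just before it. There is no depth.
- finish_job(): hands the job in; it is judged then, once.
The state is a dict: "time_s": time; "joints": joint angles; "joint_velocities": joint speeds; "tau": joint torques, N m; "eef_pos": TCP position; "tool_rot": TCP orientation; "contact_force": force on the tool from outside, world axes, zero at the start; "wrist_torque": the same for the moment, N m; "opening": opening from 0.0 (shut) to 1.0 (fully open); "gripper_force": force on a finger pad.
Only numpy, scipy, OpenCV 4.12 (cv2) and the standard library are available. Lean on these libraries where they do the work, as an engineer would, in place of code of your own. Each camera call takes 0.05 s, during which the arm holds its last target. There are 200 camera calls.

## Working session

There is one attempt and no reset: what is moved stays moved. The work goes in short steps, Python scripts to look and compute and a shell command to move; the robot and the scene stay as the last step left them, time stands still between calls to the robot, and variables do not carry over. Pictures are saved under pics/ and viewed, at most 14 in all, crops included, and the job is handed in when it is done.

```bash
mkdir -p pics; cat > h.py <<'E'
import numpy as np,cv2
from station import *
def ray(c,u,v,T=None):
    T=c["world_from_camera"] if T is None else T
    T=np.array(T);d=T[:3,:3]@np.linalg.inv(np.array(c["K"]))@[u,v,1];return T[:3,3],d
def onz(c,u,v,z,T=None):
    o,d=ray(c,u,v,T);return o+d*(z-o[2])/d[2]
E
python3 - <<'E'
from h import *
s=read_state();print(s)
for n in("top","side"):
    c=read_camera(n);cv2.imwrite(f"pics/{n}0.png",c["img"]);print(n,c["K"],c["world_from_camera"])
E
```

```text
{'time_s': 0.0, 'joints': array([-9.35283693e-01,  4.08093473e-02,  8.37857063e-02, -5.04902549e-04,
       -1.61550525e+00, -3.33698005e-01]), 'joint_velocities': array([-9.80777824e-05, -1.44212933e-03,  4.62667437e-04, -1.21852987e-03,
       -6.04734548e-04,  1.67479745e-03]), 'tau': array([-2.49876342e-03, -3.68208289e+01,  3.47413516e+01,  6.93239450e+00,
       -5.50539989e-03, -4.77857907e-05]), 'eef_pos': array([ 0.17833774, -0.57252545,  0.23025836]), 'tool_rot': array([ 3.13979045e+00, -9.08695701e-05, -2.83975581e+00]), 'contact_force': array([ 0.31268031,  0.48630139, -0.60611219]), 'wrist_torque': array([0.0317923 , 0.06839075, 0.08285035]), 'gripper_force': 0.0, 'opening': 1.0025073038516514}
top [[422.22903618   0.         273.67426832]
 [  0.         422.22903618 210.9935811 ]
 [  0.           0.           1.        ]] [[-0.00711635 -0.98985142  0.14192785  0.46195274]
 [-0.99985743  0.00487009 -0.0161679  -0.14186947]
 [ 0.01531261 -0.14202267 -0.98974496  1.07054312]
 [ 0.          0.          0.          1.        ]]
side [[436.82848766   0.         274.04551945]
 [  0.         436.82848766 205.01611969]
 [  0.           0.           1.        ]] [[-0.96924926 -0.13872378  0.20325252  0.39356313]
 [-0.24578639  0.58614901 -0.77202228  0.64400669]
 [-0.01203842 -0.79823872 -0.60222091  0.67904786]
 [ 0.          0.          0.          1.        ]]
```

View pics/top0.png

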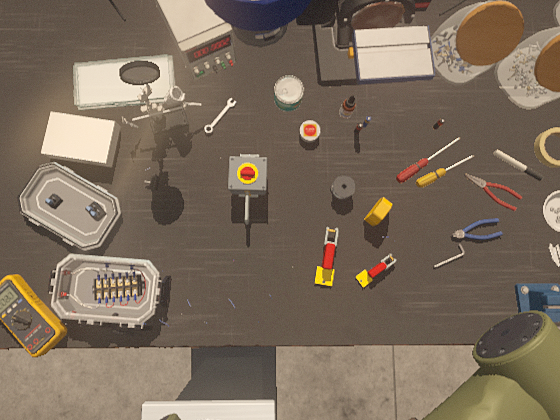

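View pics/side0.png

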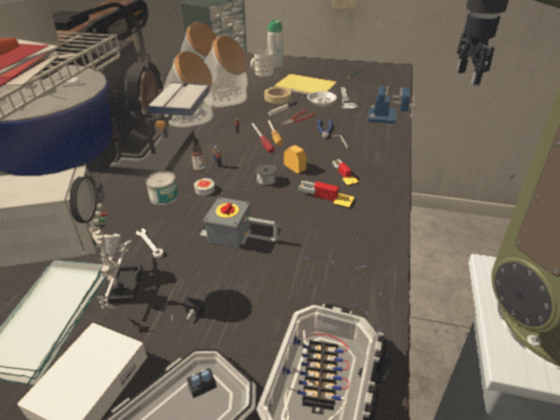

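The top view shows the large hook at (328,256) with its mouth towards (332,232) and its tag at (324,276). The isolator is at (248,175) with its eye reaching to about (248,226). The spool is at (343,187), the tape at (378,210), and the small look-alike hook at (377,270). I haven't found the black block yet.

```bash
python3 - <<'E'
from h import *
c=read_camera("top");im=c["img"];hsv=cv2.cvtColor(im,cv2.COLOR_BGR2HSV)
red=cv2.inRange(hsv,(0,150,90),(8,255,255))|cv2.inRange(hsv,(172,150,90),(180,255,255))
yel=cv2.inRange(hsv,(20,150,120),(35,255,255))
for nm,m,z in(("red",red,.038),("yel",yel,.008)):
    n,l,st,ce=cv2.connectedComponentsWithStats(m)
    for i in range(1,n):
        if st[i,4]>40:
            r=cv2.minAreaRect(np.argwhere(l==i)[:,::-1].astype(np.float32))
            print(nm,st[i],ce[i].round(1),onz(c,*ce[i],z).round(4)[:2],r)
for u,v,z in((248,226,.06),(248,195,.07),(248,158,.07),(229,175,.07),(268,175,.07),(343,187,.037),(378,210,.06)):print(u,v,onz(c,u,v,z).round(3))
crop=im[130:300,180:400];g=np.clip(crop.astype(float)*1.8,0,255).astype(np.uint8)
cv2.imwrite("pics/crop.png",cv2.resize(g,None,fx=3.5,fy=3.5,interpolation=cv2.INTER_CUBIC))
E
```

```text
red [304 125  12  11  88] [309.5 130.1] [ 0.8174 -0.2513] ((309.5, 130.0), (10.0, 11.0), 90.0)
red [418 158  10  10  59] [422.8 162.3] [ 0.7324 -0.5364] ((422.9200439453125, 162.0600128173828), (7.200000286102295, 9.0), 53.13010025024414)
red [396 165  23  17 185] [407.2 172.9] [ 0.7052 -0.4954] ((406.780029296875, 173.03997802734375), (9.399999618530273, 23.200000762939453), 53.13010025024414)
red [241 167  14  13 138] [247.2 172.8] [ 0.7068 -0.0932] ((247.5, 173.0), (12.0, 13.0), 90.0)
red [487 182  35  17 111] [503.9 189.1] [ 0.6628 -0.7372] ((504.15802001953125, 189.11105346679688), (37.1455192565918, 5.29823112487793), 22.10944938659668)
red [484 187  32  23 119] [498.3 199.5] [ 0.6363 -0.7209] ((498.3851318359375, 199.56077575683594), (38.012977600097656, 6.044877529144287), 35.53767776489258)
red [322 243  13  26 261] [328.2 256. ] [ 0.4985 -0.2909] ((328.1271667480469, 255.67340087890625), (10.796060562133789, 25.317522048950195), 8.746162414550781)
red [368 262  18  16 151] [376.5 269.3] [ 0.4655 -0.4079] ((376.6689147949219, 269.23651123046875), (8.137334823608398, 19.64585
[... 583 characters left out ...]
974975586)
yel [314 266  21  20 295] [323.9 276. ] [ 0.4501 -0.2834] ((324.12158203125, 275.7702941894531), (17.91948890686035, 17.5906925201416), 9.462322235107422)
yel [356 270  16  18 163] [363.6 278.1] [ 0.444  -0.3822] ((363.601318359375, 278.1418762207031), (13.949716567993164, 12.206002235412598), 54.462318420410156)
yel [  0 275  64  81 753] [ 34.9 306.3] [0.3821 0.4256] ((23.521255493164062, 313.1556091308594), (79.86454010009766, 44.105857849121094), 48.53229522705078)
248 226 [ 0.571 -0.096  0.06 ]
248 195 [ 0.645 -0.097  0.07 ]
248 158 [ 0.736 -0.097  0.07 ]
229 175 [ 0.694 -0.051  0.07 ]
268 175 [ 0.694 -0.145  0.07 ]
343 187 [ 0.67  -0.333  0.037]
378 210 [ 0.608 -0.412  0.06 ]
```

View pics/crop.png

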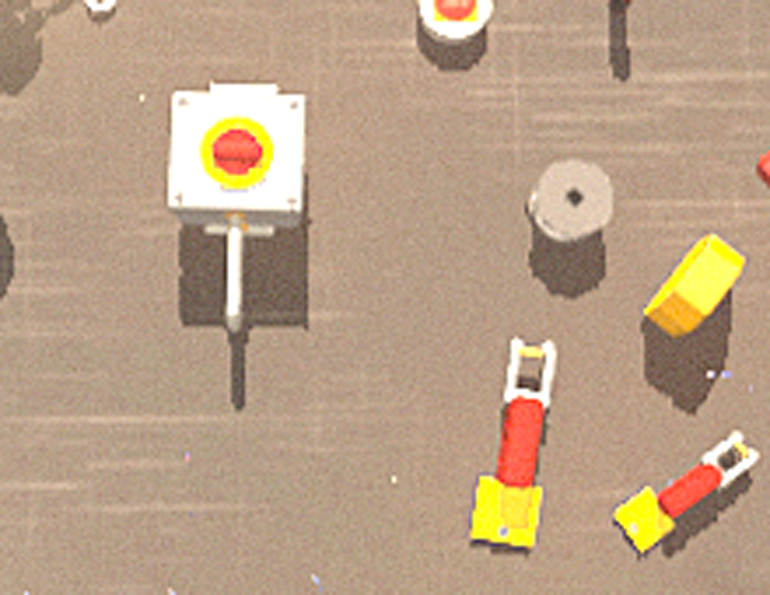

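The crop shows the isolator almost square to the robot, with the eye's end at full-image pixel (247,224). The hook's mouth is at (332,230), with a yaw of about -0.155 rad. The wedge between hook and box is clear, and the black block is not on this route. Next I go above the hook.

```bash
cat >> h.py <<'E'
from scipy.spatial.transform import Rotation as Ro
def delta(p,yaw,s=None):
    s=s or read_state();R=Ro.from_euler('xyz',s["tool_rot"])
    T=Ro.from_euler('xyz',[np.pi,0,yaw])
    print("slide",(R.inv().apply(np.array(p)-s["eef_pos"])/.8).round(4),"turn",((R.inv()*T).as_rotvec()/np.pi).round(4))
def wrist():
    s=read_state();c=read_camera("wrist");T=np.eye(4);T[:3,:3]=Ro.from_euler('xyz',s["tool_rot"]).as_matrix();T[:3,3]=s["eef_pos"]
    return c,T@np.array(c["hand_eye"])
E
R='{"slide":[-0.489,0.218,0.03],"turn":[0,0,0.145]}'
python3 -m jog '[{"slide":[-0.489,0.218,0.03],"turn":[0,0,0.145]},{"slide":[-0.489,0.218,0.03],"turn":[0,0,0.145]},{"slide":[-0.489,0.218,0.03],"turn":[0,0,0.145]},{"slide":[-0.489,0.218,0.03],"turn":[0,0,0.145]},{"slide":[-0.489,0.218,0.03],"turn":[0,0,0.145]},{"slide":[-0.489,0.218,0.03],"turn":[0,0,0.145]},{"slide":[-0.489,0.218,0.03],"turn":[0,0,0.145]},{"slide":[-0.489,0.218,0.03],"turn":[0,0,0.145]}]' 0
python3 -c "
from h import *
delta([.49,-.29,.20],-3.297)"
```

```text
time_s: 0.82
eef_pos: [0.4198, -0.36, 0.2132]
tool_rot: [3.141, 0.0, 2.988]
contact_force: [1.9, -0.8, 0.6]
opening: 1.001
gripper_force: 0.0
slide [-0.0733  0.0999  0.0165] turn [0.0001 0.     0.0005]
```

```bash
python3 -m jog '[{"slide":[-0.073,0.1,0.016],"turn":[0,0,0]},{"slide":[-0.073,0.1,0.016],"turn":[0,0,0]},{"slide":[-0.073,0.1,0.016],"turn":[0,0,0]},{"slide":[-0.073,0.1,0.016],"turn":[0,0,0]},{"slide":[-0.073,0.1,0.016],"turn":[0,0,0]},{"slide":[-0.073,0.1,0.016],"turn":[0,0,0]},{"slide":[-0.073,0.1,0.016],"turn":[0,0,0]},{"slide":[-0.073,0.1,0.016],"turn":[0,0,0]}]'
python3 - <<'E'
from h import *
s=read_state();c,T=wrist();im=c["img"];cv2.imwrite("pics/w1.png",im);print(s["joints"],s["eef_pos"],c["hand_eye"])
hsv=cv2.cvtColor(im,cv2.COLOR_BGR2HSV)
red=cv2.inRange(hsv,(0,150,90),(8,255,255))|cv2.inRange(hsv,(172,150,90),(180,255,255))
yel=cv2.inRange(hsv,(20,150,120),(35,255,255))
for nm,m,z in(("red",red,.038),("yel",yel,.008)):
    n,l,st,ce=cv2.connectedComponentsWithStats(m)
    for i in range(1,n):
        if st[i,4]>300:
            b=cv2.boxPoints(cv2.minAreaRect(np.argwhere(l==i)[:,::-1].astype(np.float32)))
            print(nm,st[i],ce[i].round(1),onz(c,*ce[i],z,T).round(4)[:2],[onz(c,*q,z,T).round(4)[:2].tolist() for q in b])
E
```

```text
time_s: 1.48
eef_pos: [0.4881, -0.2925, 0.2009]
tool_rot: [-3.142, 0.001, 2.986]
contact_force: [-0.5, -0.3, -0.1]
opening: 1.001
gripper_force: 0.0
[-1.87358136e-01 -4.38982715e-02 -5.41804796e-02  4.86783103e-06
 -1.55997875e+00 -1.53872543e+00] [ 0.48806081 -0.29252914  0.20094624] [[ 0.00145599 -0.94478778 -0.32767962  0.08458818]
 [ 0.99999763  0.00190585 -0.00105175 -0.00131252]
 [ 0.00161819 -0.32767732  0.94478831 -0.14224698]
 [ 0.          0.          0.          1.        ]]
red [130 156  44  45 923] [151.  177.5] [ 0.4619 -0.4085] [[0.4695, -0.4356], [0.4411, -0.3923], [0.4552, -0.3832], [0.4845, -0.4268]]
red [ 264  160   24   69 1527] [275.4 193.6] [ 0.4952 -0.2957] [[0.4618, -0.3012], [0.465, -0.2803], [0.532, -0.2899], [0.5285, -0.3123]]
yel [ 254  118   47   45 1851] [276.9 139.7] [ 0.4494 -0.2872] [[0.4677, -0.3139], [0.4251, -0.3049], [0.4332, -0.2617], [0.4762, -0.2688]]
yel [ 157  128   44   44 1005] [178.8 149.3] [ 0.4437 -0.3857] [[0.4384, -0.4082], [0.4213, -0.3818], [0.4489, -0.3631], [0.4671, -0.3898]]
yel [ 171  268   36   76 1006] [187.8 297.7] [ 0.6142 -0.4181] [[0.6609, -0.4717], [0.5737, -0.4144], [0.5906, -0.39], [0.6802, -0.446]]
```

View pics/w1.png

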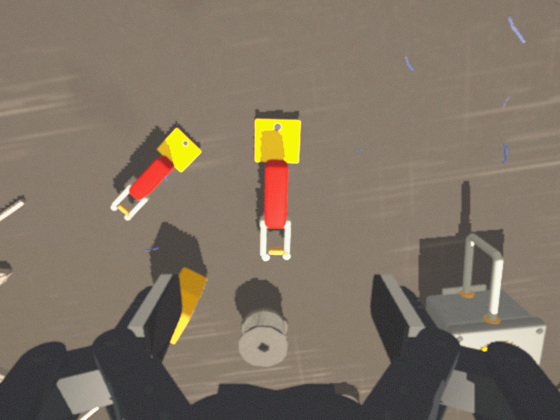

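The wrist view shows the large hook's grip centre at (275,193) and its noses at (264,258) and (288,258). The eye runs from its lower corner (470,238) to its upper corner (500,258). I cast rays for the bar and compute the grasp shift.

```bash
python3 - <<'E'
from h import *
c,T=wrist()
for u,v,z in((471,237,.007),(499,257,.056),(493,316,.056),(468,291,.007),(276,253,.027),(264,257,.02),(288,257,.02)):print(u,v,onz(c,u,v,z,T).round(4))
c=read_camera("top");im=c["img"][185:235,225:272];g=cv2.cvtColor(im,cv2.COLOR_BGR2GRAY)
for v in(196,202,208,214,220,223):
    r=g[v-185].astype(float);w=np.clip(r-120,0,None);u=225+(w*np.arange(len(r))).sum()/w.sum();print(v,round(u,2),onz(c,u,v,.058).round(4)[:2])
print(g[30:45,20:26].mean(1).round())
delta([.4965,-.294,.012],-.155-np.pi)
E
```

```text
471 237 [ 0.5862 -0.0931  0.007 ]
499 257 [ 0.585  -0.0933  0.056 ]
493 316 [ 0.6529 -0.0951  0.056 ]
468 291 [ 0.6555 -0.0941  0.007 ]
276 253 [ 0.5629 -0.3056  0.027 ]
264 257 [ 0.5692 -0.3197  0.02  ]
288 257 [ 0.5731 -0.2941  0.02  ]
196 246.61 [ 0.6443 -0.0928]
202 245.7 [ 0.6295 -0.0906]
208 248.95 [ 0.6148 -0.0985]
214 251.61 [ 0.6001 -0.105 ]
220 250.99 [ 0.5855 -0.1035]
223 251.92 [ 0.5782 -0.1058]
[149. 146. 142. 142. 138. 137. 136. 135. 134. 132. 130. 128. 128. 124.
 124.]
slide [-0.0105 -0.0006  0.236 ] turn [0.     0.0001 0.    ]
```

```bash
python3 -m jog '[{"slide":[-0.0105,0,0.05],"turn":[0,0,0]},{"slide":[-0.0105,0,0.1],"turn":[0,0,0]},{"slide":[-0.0105,0,0.14],"turn":[0,0,0]},{"slide":[-0.0105,0,0.18],"turn":[0,0,0]},{"slide":[-0.0105,0,0.21],"turn":[0,0,0]},{"slide":[-0.0105,0,0.23],"turn":[0,0,0]},{"slide":[-0.0105,0,0.24],"turn":[0,0,0]},{"slide":[-0.0105,0,0.24],"turn":[0,0,0]}]' && 
python3 -m jog '[{"slide":[0,0,0],"turn":[0,0,0]},{"slide":[0,0,0],"turn":[0,0,0]},{"slide":[0,0,0],"turn":[0,0,0]},{"slide":[0,0,0],"turn":[0,0,0]},{"slide":[0,0,0],"turn":[0,0,0]},{"slide":[0,0,0],"turn":[0,0,0]},{"slide":[0,0,0],"turn":[0,0,0]},{"slide":[0,0,0],"turn":[0,0,0]}]' 1 60
```

```text
time_s: 2.3
eef_pos: [0.4956, -0.2928, 0.0066]
tool_rot: [3.141, -0.003, 2.987]
contact_force: [-0.4, -1.1, 0.5]
opening: 0.995
gripper_force: 0.0
time_s: 2.97
eef_pos: [0.4975, -0.2932, 0.0096]
tool_rot: [-3.141, 0.001, 2.988]
contact_force: [-0.7, 0.5, 5.7]
opening: 0.242
gripper_force: 59.6
```

```bash
python3 -c "
from h import *
delta([.465,-.097,.06],np.pi-.02)"
```

```text
slide [ 0.0776  0.2361 -0.0632] turn [-0.0002  0.0005 -0.0425]
```

```bash
python3 -m jog '[{"slide":[0,0,-0.03],"turn":[0,0,0]},{"slide":[0.0,0,-0.063],"turn":[0,0,0]},{"slide":[0.02,0.05,-0.063],"turn":[0,0,-0.01]},{"slide":[0.04,0.1,-0.063],"turn":[0,0,-0.02]},{"slide":[0.06,0.15,-0.063],"turn":[0,0,-0.03]},{"slide":[0.075,0.195,-0.063],"turn":[0,0,-0.042]},{"slide":[0.0776,0.225,-0.063],"turn":[0,0,-0.0425]},{"slide":[0.0776,0.2361,-0.063],"turn":[0,0,-0.0425]}]' && 
python3 - <<'E'
from h import *
s=read_state();c,T=wrist();cv2.imwrite("pics/w2.png",c["img"]);t=read_camera("top")
cv2.imwrite("pics/t2.png",cv2.resize(t["img"][140:280,170:350],None,fx=4,fy=4,interpolation=cv2.INTER_CUBIC));d=read_camera("side")
cv2.imwrite("pics/s2.png",cv2.resize(d["img"][170:280,170:350],None,fx=4,fy=4,interpolation=cv2.INTER_CUBIC))
print(s["eef_pos"],s["tool_rot"],s["contact_force"])
E
```

```text
time_s: 3.63
eef_pos: [0.4637, -0.0937, 0.0584]
tool_rot: [3.14, -0.0, 3.125]
contact_force: [0.2, 0.6, -1.3]
opening: 0.25
gripper_force: 59.2
[ 0.46374849 -0.09367077  0.05837715] [ 3.14011327e+00 -3.77136308e-04  3.12459256e+00] [ 0.22319244  0.63152602 -1.27516711]
```

View pics/w2.png

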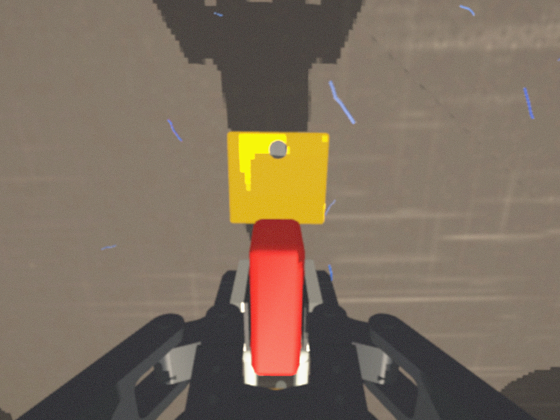

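View pics/s2.png

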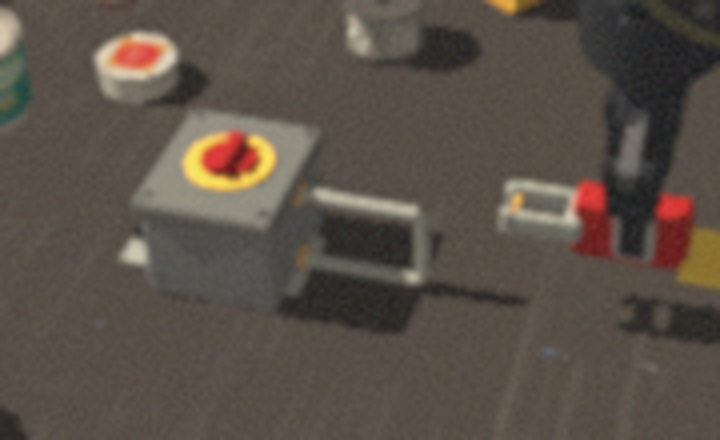

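The wrist view shows the grip held squarely, with the grip and tag lined up on the tool axis. The side view shows the bar upright at crop x=425 with the mouth facing it from the right. I check the top view for lateral alignment.

View pics/t2.png

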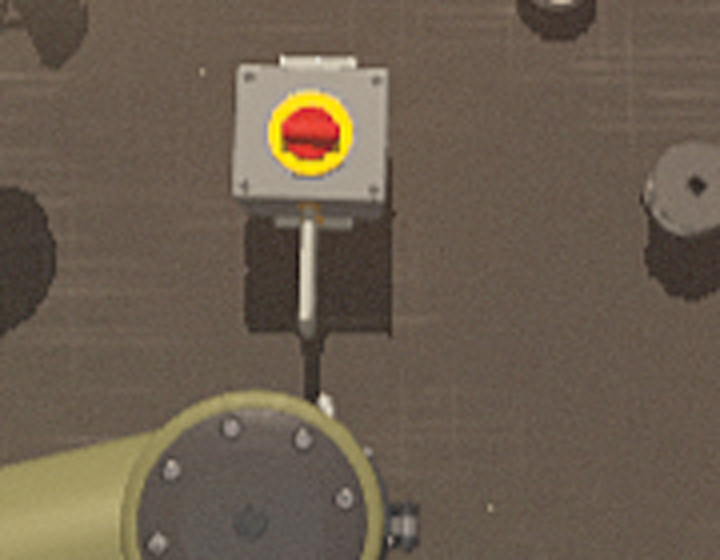

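The top view shows the upper rod running from crop (309,222) to (307,325), with the mouth partly under the wrist. Its right nose is at (328,400). I cast rays for the bar and the yaw.

```bash
python3 - <<'E'
from h import *
c=read_camera("top");f=lambda x,y:(170+(x+.5)/4-.5,140+(y+.5)/4-.5)
for x,y,z in((309,222,.06),(307,320,.06),(307,330,.056),(328,400,.065),(240,66,.07),(387,68,.07),(235,198,.07),(385,204,.07)):print(onz(c,*f(x,y),z).round(4))
d=read_camera("side");f=lambda x,y:(170+(x+.5)/4-.5,170+(y+.5)/4-.5)
# plane y=-.0945: x,z of bar corners and noses
for x,y in((425,210),(425,280),(500,200),(518,205)):
    o,r=ray(d,*f(x,y));print("side",(o+r*(-.0945-o[1])/r[1]).round(4))
delta([.475,-.0943,.0125],np.pi-.025)
E
```

```text
[ 0.6461 -0.0936  0.06  ]
[ 0.5862 -0.0925  0.06  ]
[ 0.5806 -0.0923  0.056 ]
[ 0.5375 -0.1053  0.065 ]
[ 0.741  -0.0519  0.07  ]
[ 0.7395 -0.1414  0.07  ]
[ 0.6592 -0.0495  0.07  ]
[ 0.6551 -0.1398  0.07  ]
side [ 0.5843 -0.0945  0.0553]
side [ 0.5848 -0.0945  0.0026]
side [ 0.5414 -0.0945  0.0706]
side [ 0.5312 -0.0945  0.0689]
slide [-0.0134  0.0042  0.0575] turn [-0.     -0.0004  0.0013]
```

```bash
python3 -m jog '[{"slide":[-0.007,0.004,0.02],"turn":[0,0,0]},{"slide":[-0.013,0.0045,0.04],"turn":[0,0,0]},{"slide":[-0.0134,0.0045,0.05],"turn":[0,0,0]},{"slide":[-0.0134,0.0045,0.055],"turn":[0,0,0]},{"slide":[-0.0134,0.0045,0.0575],"turn":[0,0,0]},{"slide":[-0.0134,0.0045,0.0575],"turn":[0,0,0]},{"slide":[-0.0134,0.0045,0.0575],"turn":[0,0,0]},{"slide":[-0.0134,0.0045,0.0575],"turn":[0,0,0]}]' && 
python3 - <<'E'
from h import *
t=read_camera("top");d=read_camera("side")
a=cv2.resize(t["img"][180:260,200:300],None,fx=6,fy=6,interpolation=cv2.INTER_CUBIC)[:, :400]
b=cv2.resize(d["img"][200:260,220:340],None,fx=6,fy=6,interpolation=cv2.INTER_CUBIC)
cv2.imwrite("pics/s3.png",b);cv2.imwrite("pics/t3.png",a)
s=read_state();print(s["eef_pos"],s["contact_force"])
delta([.52,-.094,.0125],np.pi-.025)
E
```

```text
time_s: 4.55
eef_pos: [0.4758, -0.0935, 0.0139]
tool_rot: [3.141, 0.001, 3.121]
contact_force: [-0.0, 0.4, -2.0]
opening: 0.248
gripper_force: 59.1
[ 0.47566081 -0.09335392  0.01369846] [-0.35940953  1.32822141 -1.84090151]
slide [-0.0554  0.0003  0.0016] turn [0.0001 0.0004 0.0015]
```

View pics/s3.png

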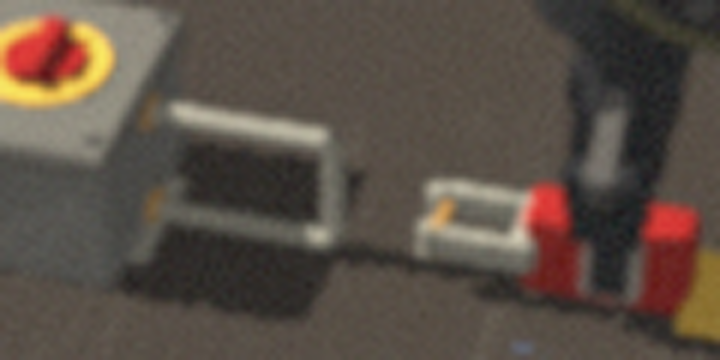

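The side crop shows the near nose at (422,245) and the far nose at (433,195). The mid-mouth, projected along the rod slope, meets the bar near (330,203), against the bar's own (330,200), so it is aligned. I approach to just short of the gate.

```bash
python3 -m jog '[{"slide":[-0.01,0,0.0],"turn":[0,0,0]},{"slide":[-0.02,0,0.001],"turn":[0,0,0]},{"slide":[-0.028,0,0.001],"turn":[0,0,0]},{"slide":[-0.034,0,0.001],"turn":[0,0,0]},{"slide":[-0.039,0,0.001],"turn":[0,0,0]},{"slide":[-0.042,0,0.001],"turn":[0,0,0]},{"slide":[-0.044,0,0.001],"turn":[0,0,0]},{"slide":[-0.044,0,0.001],"turn":[0,0,0]}]' && 
python3 - <<'E'
from h import *
d=read_camera("side")
cv2.imwrite("pics/s4.png",cv2.resize(d["img"][200:260,220:340],None,fx=6,fy=6,interpolation=cv2.INTER_CUBIC))
s=read_state();print(s["eef_pos"],s["tool_rot"],s["contact_force"],s["wrist_torque"])
E
```

```text
time_s: 5.32
eef_pos: [0.5106, -0.0941, 0.012]
tool_rot: [-3.142, -0.0, 3.121]
contact_force: [-0.2, 0.9, -1.9]
opening: 0.246
gripper_force: 59.1
[ 0.51046178 -0.09411629  0.012057  ] [ 3.14155257e+00 -3.81816087e-04  3.12133815e+00] [ 0.62432163  0.35103332 -1.92136759] [-0.032093    0.04912619 -0.03480979]
```

View pics/s4.png

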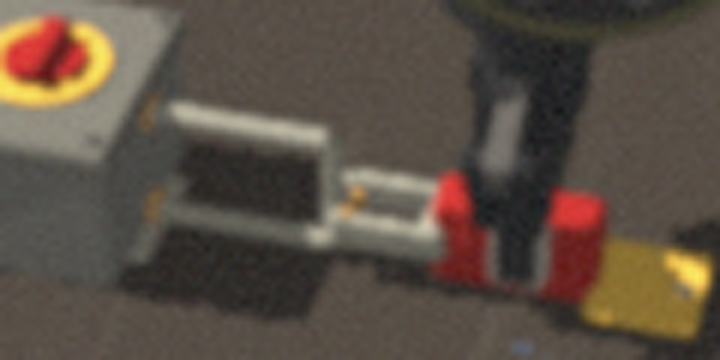

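The side crop shows the bar (x≈328) entering between the noses, with the gate just behind it at (352,200). I advance in small steps and watch the force.

```bash
python3 -m jog '[{"slide":[-0.002,0,0],"turn":[0,0,0]},{"slide":[-0.004,0,0],"turn":[0,0,0]},{"slide":[-0.006,0,0],"turn":[0,0,0]},{"slide":[-0.008,0,0],"turn":[0,0,0]},{"slide":[-0.01,0,0],"turn":[0,0,0]},{"slide":[-0.012,0,0],"turn":[0,0,0]},{"slide":[-0.014,0,0],"turn":[0,0,0]},{"slide":[-0.015,0,0],"turn":[0,0,0]}]'
python3 -c "
from h import *
s=read_state();print(s['contact_force'],s['eef_pos'])"
```

```text
time_s: 6.03
eef_pos: [0.5227, -0.0944, 0.0122]
tool_rot: [3.142, -0.0, 3.121]
contact_force: [-1.5, -0.2, -1.2]
opening: 0.247
gripper_force: 59.2
[-1.50763524 -0.20707104 -1.21552702] [ 0.52268533 -0.09435007  0.01215057]
```

```bash
python3 -m jog '[{"slide":[-0.001,0,0],"turn":[0,0,0]},{"slide":[-0.0015,0,0],"turn":[0,0,0]},{"slide":[-0.002,0,0],"turn":[0,0,0]},{"slide":[-0.0025,0,0],"turn":[0,0,0]},{"slide":[-0.003,0,0],"turn":[0,0,0]},{"slide":[-0.0035,0,0],"turn":[0,0,0]},{"slide":[-0.004,0,0],"turn":[0,0,0]},{"slide":[-0.004,0,0],"turn":[0,0,0]}]'
python3 -c "
from h import *
s=read_state();print(s['contact_force'],s['eef_pos'])"
```

```text
time_s: 6.7
eef_pos: [0.5258, -0.0944, 0.0122]
tool_rot: [3.142, -0.0, 3.121]
contact_force: [-0.1, -0.5, -1.1]
opening: 0.251
gripper_force: 59.2
[-0.06329034 -0.54752421 -1.11620843] [ 0.52575903 -0.09440809  0.01218464]
```

```bash
python3 -m jog '[{"slide":[-0.001,0,0],"turn":[0,0,0]},{"slide":[-0.0015,0,0],"turn":[0,0,0]},{"slide":[-0.002,0,0],"turn":[0,0,0]},{"slide":[-0.0025,0,0],"turn":[0,0,0]},{"slide":[-0.003,0,0],"turn":[0,0,0]},{"slide":[-0.0035,0,0],"turn":[0,0,0]},{"slide":[-0.004,0,0],"turn":[0,0,0]},{"slide":[-0.004,0,0],"turn":[0,0,0]}]'
```

```text
time_s: 7.37
eef_pos: [0.529, -0.0945, 0.0122]
tool_rot: [3.142, -0.0, 3.121]
contact_force: [-0.6, 0.1, -1.8]
opening: 0.243
gripper_force: 59.2
```

Still on the loose play (about 1 N). I continue.

```bash
python3 -m jog '[{"slide":[-0.001,0,0],"turn":[0,0,0]},{"slide":[-0.0015,0,0],"turn":[0,0,0]},{"slide":[-0.002,0,0],"turn":[0,0,0]},{"slide":[-0.0025,0,0],"turn":[0,0,0]},{"slide":[-0.003,0,0],"turn":[0,0,0]},{"slide":[-0.0035,0,0],"turn":[0,0,0]},{"slide":[-0.004,0,0],"turn":[0,0,0]},{"slide":[-0.004,0,0],"turn":[0,0,0]}]'
```

```text
time_s: 8.03
eef_pos: [0.5322, -0.0945, 0.0122]
tool_rot: [3.142, 0.0, 3.121]
contact_force: [-1.2, -0.9, -1.9]
opening: 0.247
gripper_force: 59.2
```

```bash
python3 -m jog '[{"slide":[-0.001,0,0],"turn":[0,0,0]},{"slide":[-0.0015,0,0],"turn":[0,0,0]},{"slide":[-0.002,0,0],"turn":[0,0,0]},{"slide":[-0.0025,0,0],"turn":[0,0,0]},{"slide":[-0.003,0,0],"turn":[0,0,0]},{"slide":[-0.0035,0,0],"turn":[0,0,0]},{"slide":[-0.004,0,0],"turn":[0,0,0]},{"slide":[-0.004,0,0],"turn":[0,0,0]}]'
python3 -c "
from h import *
d=read_camera('side')
cv2.imwrite('pics/s5.png',cv2.resize(d['img'][200:260,220:340],None,fx=6,fy=6,interpolation=cv2.INTER_CUBIC))"
```

```text
time_s: 8.7
eef_pos: [0.5344, -0.0947, 0.0117]
tool_rot: [-3.142, -0.002, 3.121]
contact_force: [-6.0, 0.2, -0.6]
opening: 0.247
gripper_force: 59.1
```

View pics/s5.png

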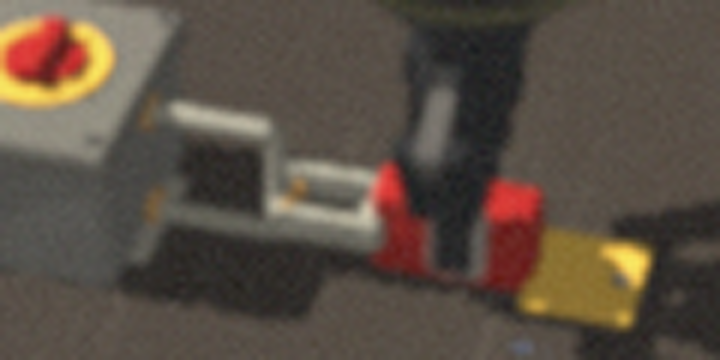

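The bar (crop x≈270) has moved in with the hook and sits in the mouth against the gate at (295,190). The inner buffer is now reached (6 N), so I take finer steps.

```bash
python3 -m jog '[{"slide":[-0.0003,0,0],"turn":[0,0,0]},{"slide":[-0.0006,0,0],"turn":[0,0,0]},{"slide":[-0.0009,0,0],"turn":[0,0,0]},{"slide":[-0.0012,0,0],"turn":[0,0,0]},{"slide":[-0.0015,0,0],"turn":[0,0,0]},{"slide":[-0.0015,0,0],"turn":[0,0,0]},{"slide":[-0.0015,0,0],"turn":[0,0,0]},{"slide":[-0.0015,0,0],"turn":[0,0,0]}]'
```

```text
time_s: 9.42
eef_pos: [0.5355, -0.0946, 0.0116]
tool_rot: [3.142, -0.003, 3.121]
contact_force: [-6.6, 0.7, -1.3]
opening: 0.248
gripper_force: 59.1
```

```bash
python3 -m jog '[{"slide":[-0.0005,0,0],"turn":[0,0,0]},{"slide":[-0.001,0,0],"turn":[0,0,0]},{"slide":[-0.0015,0,0],"turn":[0,0,0]},{"slide":[-0.002,0,0],"turn":[0,0,0]},{"slide":[-0.0025,0,0],"turn":[0,0,0]},{"slide":[-0.0025,0,0],"turn":[0,0,0]},{"slide":[-0.0025,0,0],"turn":[0,0,0]},{"slide":[-0.0025,0,0],"turn":[0,0,0]}]'
```

```text
time_s: 10.08
eef_pos: [0.5372, -0.0947, 0.0115]
tool_rot: [3.141, -0.003, 3.121]
contact_force: [-7.1, -0.3, -0.2]
opening: 0.247
gripper_force: 59.1
```

```bash
python3 -m jog '[{"slide":[-0.0005,0,0],"turn":[0,0,0]},{"slide":[-0.001,0,0],"turn":[0,0,0]},{"slide":[-0.0015,0,0],"turn":[0,0,0]},{"slide":[-0.002,0,0],"turn":[0,0,0]},{"slide":[-0.0025,0,0],"turn":[0,0,0]},{"slide":[-0.0025,0,0],"turn":[0,0,0]},{"slide":[-0.0025,0,0],"turn":[0,0,0]},{"slide":[-0.0025,0,0],"turn":[0,0,0]}]'
```

```text
time_s: 10.75
eef_pos: [0.5389, -0.0947, 0.0113]
tool_rot: [3.141, -0.004, 3.121]
contact_force: [-8.1, 0.2, 0.3]
opening: 0.244
gripper_force: 59.2
```

```bash
python3 -m jog '[{"slide":[-0.0007,0,0],"turn":[0,0,0]},{"slide":[-0.0014,0,0],"turn":[0,0,0]},{"slide":[-0.0021,0,0],"turn":[0,0,0]},{"slide":[-0.0028,0,0],"turn":[0,0,0]},{"slide":[-0.0035,0,0],"turn":[0,0,0]},{"slide":[-0.004,0,-0.0005],"turn":[0,0,0]},{"slide":[-0.004,0,-0.0005],"turn":[0,0,0]},{"slide":[-0.004,0,-0.0005],"turn":[0,0,0]}]'
```

```text
time_s: 11.42
eef_pos: [0.542, -0.0945, 0.0114]
tool_rot: [3.141, -0.004, 3.121]
contact_force: [-8.0, 1.3, -2.0]
opening: 0.245
gripper_force: 59.0
```

```bash
python3 -m jog '[{"slide":[-0.0007,0,0],"turn":[0,0,0]},{"slide":[-0.0014,0,0],"turn":[0,0,0]},{"slide":[-0.0021,0,0],"turn":[0,0,0]},{"slide":[-0.0028,0,0],"turn":[0,0,0]},{"slide":[-0.0035,0,0],"turn":[0,0,0]},{"slide":[-0.004,0,-0.0005],"turn":[0,0,0]},{"slide":[-0.004,0,-0.0005],"turn":[0,0,0]},{"slide":[-0.004,0,-0.0005],"turn":[0,0,0]}]'
```

```text
time_s: 12.08
eef_pos: [0.5459, -0.0941, 0.012]
tool_rot: [3.14, -0.003, 3.122]
contact_force: [-5.5, 2.4, -2.3]
opening: 0.245
gripper_force: 58.9
```

```bash
python3 -m jog '[{"slide":[-0.0007,0,0],"turn":[0,0,0]},{"slide":[-0.0014,0,0],"turn":[0,0,0]},{"slide":[-0.0021,0,0],"turn":[0,0,0]},{"slide":[-0.0028,0,0],"turn":[0,0,0]},{"slide":[-0.0035,0,0],"turn":[0,0,0]},{"slide":[-0.004,0,0],"turn":[0,0,0]},{"slide":[-0.004,0,0],"turn":[0,0,0]},{"slide":[-0.004,0,0],"turn":[0,0,0]}]'
```

```text
time_s: 12.75
eef_pos: [0.5499, -0.0943, 0.0126]
tool_rot: [3.141, -0.001, 3.122]
contact_force: [-3.3, 2.5, -2.6]
opening: 0.247
gripper_force: 58.9
```

```bash
python3 -m jog '[{"slide":[-0.0007,0,0],"turn":[0,0,0]},{"slide":[-0.0014,0,0],"turn":[0,0,0]},{"slide":[-0.0021,0,0],"turn":[0,0,0]},{"slide":[-0.0028,0,0],"turn":[0,0,0]},{"slide":[-0.0035,0,0],"turn":[0,0,0]},{"slide":[-0.0035,0,0],"turn":[0,0,0]},{"slide":[-0.0035,0,0],"turn":[0,0,0]},{"slide":[-0.0035,0,0],"turn":[0,0,0]}]'
```

```text
time_s: 13.42
eef_pos: [0.5531, -0.0949, 0.0131]
tool_rot: [3.141, 0.0, 3.121]
contact_force: [-3.1, 2.8, -1.2]
opening: 0.246
gripper_force: 58.9
```

```bash
python3 -m jog '[{"slide":[-0.0007,0,0],"turn":[0,0,0]},{"slide":[-0.0014,0,0],"turn":[0,0,0]},{"slide":[-0.0021,0,0],"turn":[0,0,0]},{"slide":[-0.0028,0,0],"turn":[0,0,0]},{"slide":[-0.003,0,0],"turn":[0,0,0]},{"slide":[-0.003,0,0],"turn":[0,0,0]},{"slide":[-0.003,0,0],"turn":[0,0,0]},{"slide":[-0.003,0,0],"turn":[0,0,0]}]'
python3 -c "
from h import *
d=read_camera('side')
cv2.imwrite('pics/s6.png',cv2.resize(d['img'][200:260,220:340],None,fx=6,fy=6,interpolation=cv2.INTER_CUBIC))"
```

```text
time_s: 14.08
eef_pos: [0.5554, -0.095, 0.0131]
tool_rot: [3.142, 0.0, 3.121]
contact_force: [-2.5, 2.4, -2.6]
opening: 0.25
gripper_force: 58.9
```

View pics/s6.png

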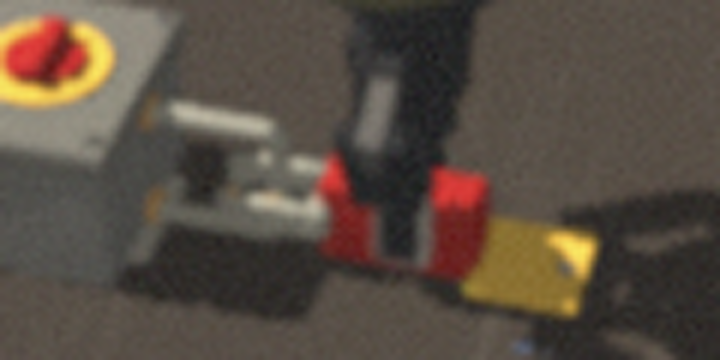

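The bar (crop x≈270) is now inside the throat, with the nose ahead of it at x≈250 and the gate still held open. I continue by a few mm.

```bash
python3 -m jog '[{"slide":[-0.0007,0,0],"turn":[0,0,0]},{"slide":[-0.0014,0,0],"turn":[0,0,0]},{"slide":[-0.0021,0,0],"turn":[0,0,0]},{"slide":[-0.0025,0,0],"turn":[0,0,0]},{"slide":[-0.0025,0,0],"turn":[0,0,0]},{"slide":[-0.0025,0,0],"turn":[0,0,0]},{"slide":[-0.0025,0,0],"turn":[0,0,0]},{"slide":[-0.0025,0,0],"turn":[0,0,0]}]'
```

```text
time_s: 14.8
eef_pos: [0.5573, -0.0953, 0.0131]
tool_rot: [-3.141, 0.0, 3.121]
contact_force: [0.2, 0.0, -1.7]
opening: 0.25
gripper_force: 59.1
```

```bash
python3 -m jog '[{"slide":[-0.0005,0,0],"turn":[0,0,0]},{"slide":[-0.001,0,0],"turn":[0,0,0]},{"slide":[-0.0015,0,0],"turn":[0,0,0]},{"slide":[-0.002,0,0],"turn":[0,0,0]},{"slide":[-0.0025,0,0],"turn":[0,0,0]},{"slide":[-0.0025,0,0],"turn":[0,0,0]},{"slide":[-0.0025,0,0],"turn":[0,0,0]},{"slide":[-0.0025,0,0],"turn":[0,0,0]}]'
```

```text
time_s: 15.47
eef_pos: [0.5593, -0.0951, 0.013]
tool_rot: [3.142, -0.0, 3.121]
contact_force: [0.1, -1.0, -1.6]
opening: 0.246
gripper_force: 59.1
```

The gate snapped shut: the force dropped to zero. Now I tug back.

```bash
python3 -m jog '[{"slide":[0.004,0,0],"turn":[0,0,0]},{"slide":[0.009,0,0],"turn":[0,0,0]},{"slide":[0.014,0,0],"turn":[0,0,0]},{"slide":[0.019,0,0],"turn":[0,0,0]},{"slide":[0.023,0,0],"turn":[0,0,0]},{"slide":[0.027,0,0],"turn":[0,0,0]},{"slide":[0.03,0,0],"turn":[0,0,0]},{"slide":[0.03,0,0],"turn":[0,0,0]}]'
```

```text
time_s: 16.13
eef_pos: [0.535, -0.0946, 0.0131]
tool_rot: [3.141, 0.0, 3.121]
contact_force: [0.6, 0.6, -2.2]
opening: 0.253
gripper_force: 59.1
```

```bash
python3 -m jog '[{"slide":[0.002,0,0],"turn":[0,0,0]},{"slide":[0.004,0,0],"turn":[0,0,0]},{"slide":[0.006,0,0],"turn":[0,0,0]},{"slide":[0.008,0,0],"turn":[0,0,0]},{"slide":[0.01,0,0],"turn":[0,0,0]},{"slide":[0.01,0,0],"turn":[0,0,0]},{"slide":[0.01,0,0],"turn":[0,0,0]},{"slide":[0.01,0,0],"turn":[0,0,0]}]'
```

```text
time_s: 16.8
eef_pos: [0.5272, -0.0944, 0.013]
tool_rot: [3.142, -0.0, 3.121]
contact_force: [0.4, 0.1, -0.9]
opening: 0.247
gripper_force: 59.0
```

```bash
python3 -m jog '[{"slide":[0.001,0,0],"turn":[0,0,0]},{"slide":[0.002,0,0],"turn":[0,0,0]},{"slide":[0.003,0,0],"turn":[0,0,0]},{"slide":[0.004,0,0],"turn":[0,0,0]},{"slide":[0.004,0,0],"turn":[0,0,0]},{"slide":[0.004,0,0],"turn":[0,0,0]},{"slide":[0.004,0,0],"turn":[0,0,0]},{"slide":[0.004,0,0],"turn":[0,0,0]}]'
```

```text
time_s: 17.47
eef_pos: [0.524, -0.0944, 0.0129]
tool_rot: [3.141, -0.0, 3.121]
contact_force: [1.2, 0.5, -2.4]
opening: 0.242
gripper_force: 59.0
```

```bash
python3 -m jog '[{"slide":[0.001,0,0],"turn":[0,0,0]},{"slide":[0.002,0,0],"turn":[0,0,0]},{"slide":[0.003,0,0],"turn":[0,0,0]},{"slide":[0.004,0,0],"turn":[0,0,0]},{"slide":[0.004,0,0],"turn":[0,0,0]},{"slide":[0.004,0,0],"turn":[0,0,0]},{"slide":[0.004,0,0],"turn":[0,0,0]},{"slide":[0.004,0,0],"turn":[0,0,0]}]'
```

```text
time_s: 18.13
eef_pos: [0.5209, -0.0943, 0.013]
tool_rot: [3.142, -0.0, 3.121]
contact_force: [1.4, 0.6, -2.1]
opening: 0.25
gripper_force: 59.0
```

```bash
python3 -m jog '[{"slide":[0.001,0,0],"turn":[0,0,0]},{"slide":[0.002,0,0],"turn":[0,0,0]},{"slide":[0.003,0,0],"turn":[0,0,0]},{"slide":[0.003,0,0],"turn":[0,0,0]},{"slide":[0.003,0,0],"turn":[0,0,0]},{"slide":[0.003,0,0],"turn":[0,0,0]},{"slide":[0.003,0,0],"turn":[0,0,0]},{"slide":[0.003,0,0],"turn":[0,0,0]}]'
```

```text
time_s: 18.8
eef_pos: [0.5185, -0.0942, 0.0129]
tool_rot: [3.142, -0.0, 3.121]
contact_force: [0.8, 0.2, -1.4]
opening: 0.245
gripper_force: 59.0
```

```bash
python3 -m jog '[{"slide":[0.001,0,0],"turn":[0,0,0]},{"slide":[0.002,0,0],"turn":[0,0,0]},{"slide":[0.003,0,0],"turn":[0,0,0]},{"slide":[0.003,0,0],"turn":[0,0,0]},{"slide":[0.003,0,0],"turn":[0,0,0]},{"slide":[0.003,0,0],"turn":[0,0,0]},{"slide":[0.003,0,0],"turn":[0,0,0]},{"slide":[0.003,0,0],"turn":[0,0,0]}]'
```

```text
time_s: 19.47
eef_pos: [0.5161, -0.0942, 0.013]
tool_rot: [3.142, -0.0, 3.121]
contact_force: [0.7, 1.0, -2.1]
opening: 0.249
gripper_force: 59.0
```

```bash
python3 -m jog '[{"slide":[0.0005,0,0],"turn":[0,0,0]},{"slide":[0.001,0,0],"turn":[0,0,0]},{"slide":[0.0015,0,0],"turn":[0,0,0]},{"slide":[0.002,0,0],"turn":[0,0,0]},{"slide":[0.002,0,0],"turn":[0,0,0]},{"slide":[0.002,0,0],"turn":[0,0,0]},{"slide":[0.002,0,0],"turn":[0,0,0]},{"slide":[0.002,0,0],"turn":[0,0,0]}]'
```

```text
time_s: 20.13
eef_pos: [0.5146, -0.0942, 0.013]
tool_rot: [3.141, 0.0, 3.121]
contact_force: [1.8, -0.2, -2.1]
opening: 0.246
gripper_force: 59.0
```

```bash
python3 -m jog '[{"slide":[0.0005,0,0],"turn":[0,0,0]},{"slide":[0.001,0,0],"turn":[0,0,0]},{"slide":[0.0015,0,0],"turn":[0,0,0]},{"slide":[0.002,0,0],"turn":[0,0,0]},{"slide":[0.002,0,0],"turn":[0,0,0]},{"slide":[0.002,0,0],"turn":[0,0,0]},{"slide":[0.002,0,0],"turn":[0,0,0]},{"slide":[0.002,0,0],"turn":[0,0,0]}]'
```

```text
time_s: 20.8
eef_pos: [0.5132, -0.0941, 0.0132]
tool_rot: [3.141, 0.001, 3.121]
contact_force: [5.5, 1.0, -2.5]
opening: 0.248
gripper_force: 59.0
```

```bash
python3 -c "
from h import *
for i in range(4):
  d=read_camera('side');print(read_state()['contact_force'].round(1))
cv2.imwrite('pics/s7.png',cv2.resize(d['img'][200:260,220:340],None,fx=6,fy=6,interpolation=cv2.INTER_CUBIC))"
```

```text
[ 5.4  0.5 -1.6]
[ 4.9  0.6 -1.7]
[ 5.2  0.  -2.6]
[ 5.6  0.  -1.7]
```

View pics/s7.png

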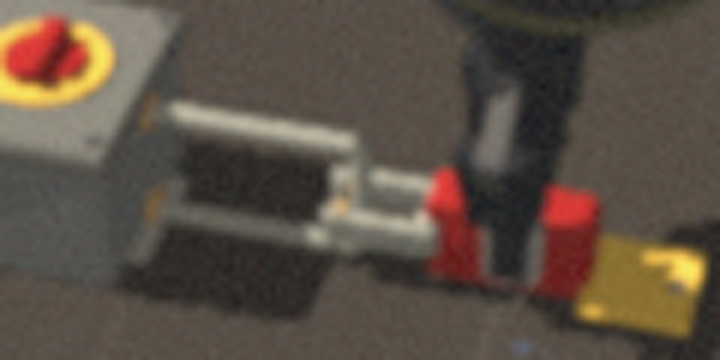

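The crop shows the bar at x≈355, caught behind the brass gate at (340,205), with about 5.3 N held. Now I ease forward, lower to the bench and release.

```bash
python3 -m jog '[{"slide":[-0.003,0,0],"turn":[0,0,0]},{"slide":[-0.006,0,0],"turn":[0,0,0]},{"slide":[-0.009,0,0],"turn":[0,0,0]},{"slide":[-0.012,0,0.001],"turn":[0,0,0]},{"slide":[-0.012,0,0.002],"turn":[0,0,0]},{"slide":[-0.012,0,0.003],"turn":[0,0,0]},{"slide":[-0.012,0,0.0035],"turn":[0,0,0]},{"slide":[-0.012,0,0.0035],"turn":[0,0,0]}]'
```

```text
time_s: 21.67
eef_pos: [0.5222, -0.0944, 0.0099]
tool_rot: [3.142, -0.001, 3.121]
contact_force: [0.1, 0.2, -1.8]
opening: 0.249
gripper_force: 59.1
```

```bash
python3 -m jog '[{"slide":[0,0,0.0003],"turn":[0,0,0]},{"slide":[0,0,0.0006],"turn":[0,0,0]},{"slide":[0,0,0.0009],"turn":[0,0,0]},{"slide":[0,0,0.0012],"turn":[0,0,0]},{"slide":[0,0,0.0012],"turn":[0,0,0]},{"slide":[0,0,0.0012],"turn":[0,0,0]},{"slide":[0,0,0.0012],"turn":[0,0,0]},{"slide":[0,0,0.0012],"turn":[0,0,0]}]'
```

```text
time_s: 22.33
eef_pos: [0.5225, -0.0944, 0.0096]
tool_rot: [-3.142, -0.0, 3.121]
contact_force: [-4.8, 0.5, 4.7]
opening: 0.251
gripper_force: 59.9
```

On the bench (upward load 4.7 N). I release and rise.

```bash
python3 -m jog '[{"slide":[0,0,0],"turn":[0,0,0]},{"slide":[0,0,0],"turn":[0,0,0]},{"slide":[0,0,0],"turn":[0,0,0]},{"slide":[0,0,0],"turn":[0,0,0]},{"slide":[0,0,0],"turn":[0,0,0]},{"slide":[0,0,0],"turn":[0,0,0]},{"slide":[0,0,0],"turn":[0,0,0]},{"slide":[0,0,0],"turn":[0,0,0]}]' 0 && python3 -m jog '[{"slide":[0,0,-0.01],"turn":[0,0,0]},{"slide":[0,0,-0.03],"turn":[0,0,0]},{"slide":[0,0,-0.06],"turn":[0,0,0]},{"slide":[0,0,-0.1],"turn":[0,0,0]},{"slide":[0,0,-0.14],"turn":[0,0,0]},{"slide":[0.05,0,-0.17],"turn":[0,0,0]},{"slide":[0.08,0,-0.18],"turn":[0,0,0]},{"slide":[0.08,0,-0.18],"turn":[0,0,0]}]'
python3 -c "
from h import *
d=read_camera('side')
cv2.imwrite('pics/s8.png',cv2.resize(d['img'][200:260,220:340],None,fx=6,fy=6,interpolation=cv2.INTER_CUBIC))"
```

```text
time_s: 23.0
eef_pos: [0.5225, -0.0943, 0.0092]
tool_rot: [3.142, -0.0, 3.121]
contact_force: [-1.2, -0.0, 0.5]
opening: 0.996
gripper_force: 0.0
time_s: 23.67
eef_pos: [0.4575, -0.0933, 0.1584]
tool_rot: [3.141, 0.008, 3.122]
contact_force: [1.8, -0.6, 0.5]
opening: 0.999
gripper_force: 0.0
```

View pics/s8.png

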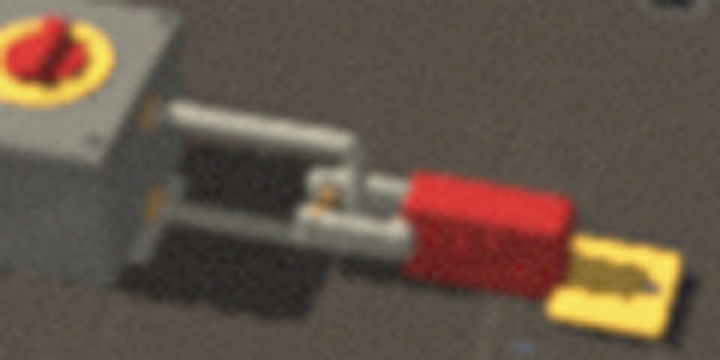

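The hook lies flat and clear of the gripper, with the bar (x≈355) mid-throat and the gate shut in front of it at (325,200). I hand it in.

```bash
python3 -c "
from station import *
print(finish_job())"
```

```text
the job is handed in; nothing more can be done
None
```

The hook is clipped on the eye with its gate shut, was tug-tested at about 5 N, and lies flat and released on the bench; the job is handed in, and no verdict was returned.

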